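# Stock the hooded reagent station, tall bottles at the back first

### The arm

A 6-joint arm with a two-finger parallel gripper is mounted at the origin on a cart in front of the work surface, level with it; the furniture and walls round the work are solid. World frame = base frame: x ahead of the robot, y to its left, z up, the work surface at z = 0. Lengths are in m, angles in rad, forces in N, time in s.
With the tool pointing down it reaches from about 0.275 to 0.775 m from the base axis. Payload 14.6 kg.
Tool frame: the origin (TCP) lies at the very end of the fingers, on their centre line; the grasp point (between the pads) lies 19 mm behind it (env.grasp_offset is the distance from the TCP to the grasp point, in m); z points along the fingers, y is the line along which they close (so a half turn about z gives the same grasp; the last joint's range is limited). The gripper opens to 85 mm and grips with 20 to 120 N. Pads are 22 mm wide; open, the fingers measure 114 mm over their backs; the gripper's body (76 mm by 85 mm) begins 54 mm behind the grasp point. The pads swing forward as they close: fully open they stand 13 mm farther back than shut.
Start: joints at [-1.455, 0.263, -0.048, 1.259, 0, 1.415], TCP at [0.14, -0.506, 0.231] pointing down, gripper open.
Joint ranges: [-2.65, 2.65], [-0.89, 1.7], [-1.18, 1.37], [-2.13, 2.11], [-1.35, 1.29], [-3.14, 3.14]. Speed limits (rad/s): [1.89, 1.89, 2.57, 2.79, 3.14, 3.14].

### API

Orientations are given as a 3x3 rotation matrix whose columns are the frame's x, y, z axes.
In Python, from workcell import env gives the robot as it stands.
- The arm moves only by the shell command python3 jog.py FILE [OPENING] [FORCE], which reads ROWS from the file FILE. ROWS is 1 to 8 rows, parted by semicolons, with the numbers parted by commas; each row has 6 numbers: dx, dy, dz in m, then a rotation vector rx, ry, rz in rad; each row shifts and turns the commanded pose from where the row before left it, along the tool's axes as they then stand; what a row does not reach is not made up. A row lasts 1/12 s, in which the tool goes at most 0.0417 m and 0.125 rad, less where a joint would pass 70% of its speed; a pose out of reach is approached as far as the arm can. OPENING is the opening from 0.0 (shut) to 1.0 (fully open), set as the command begins (- or left out keeps the last). The fingers move at their own pace and stop on an object; FORCE is the grip in N (left out, the last holds). Time passes only in rows, so rows that do not move let the fingers close. It prints the time, the measured TCP pose, the force, the opening and the grip force at its end. Input that does not fit is refused with a message, and nothing moves.
- env.get_state(): the state, without advancing time (a new reading comes with each control period).
- env.read_camera(name): name is "scene" or "top"; returns a dict with "color" (480x640x3 uint8, red, green, blue), "depth" (480x640 float32, m along the optical axis (not along the pixel's ray), 0 where there is no reading), "intrinsics" (3x3 intrinsics, pixels), "eye" and "orientation" of the camera in the world. Camera axes: x right, y down, z forward; pixel columns grow to the right and rows downward; lengths in m; the calibration is good to about 2 mm. A picture is of the moment at which its call begins.
- env.sign_off(): hands the job in; it is judged then, once.
The state is a dict: "time": time; "qpos": joint angles; "joint_vel": joint speeds; "tau": joint torques, N m; "position": TCP position; "eef_rot": TCP orientation; "force": force on the tool from outside, world axes, zero at the start; "wrist_torque": the same for the moment, N m; "width": opening from 0.0 (shut) to 1.0 (fully open); "grasp_force": force on a finger pad.
Only numpy, scipy, OpenCV 4.12 (cv2) and the standard library are available. Lean on these libraries where they do the work, as an engineer would, in place of code of your own. Each camera call takes 0.05 s, during which the arm holds its last target. There are 200 camera calls.

### The job

Stock the small reagent station on the bench: stand the two tall bottles (clear with yellow cap, amber with white cap) upright in the two back bays under the clear hood, one in each, either way round, and only then stand the short blue-capped jar upright in the front bay. Keep all three from tipping over, do not bump the hood, and leave the conical flask and the dropper bottle undisturbed.

Things in the scene. Friction and masses are not known exactly. Their poses are not given: they have to be found in the camera images.
- station: Fixed reagent station; +x to its back, away from the robot, +y to its left. Origin: centre of its underside. Grey base 180 (x) x 200 (y) x 6 mm, its top the bay floor. White rails 4 mm thick round each bay, tops 17 mm above the worktop. Two back bays 72 x 72 mm inside (32 mm gap between is no bay), one front bay 84 (x) x 184 (y). Two 10 mm posts at x +84, y +-88 mm hold the hood.
- hood: Clear hood fixed to the station, same origin and axes. Roof over the back bays only: x +17 to +88, y +-100, lowest part 292 mm above the worktop; blue trim on its front edge. Clear pane at the back, x +82 to +86 mm. A gripper pointing straight down over a back bay would hit the roof: lean the tool back toward the robot 35 to 45 degrees (fingers forward and down) and come in low from the front.
- hood_edge (a point): Middle of the lower front edge of the blue trim of the hood: station x = +17, y = 0, 293 mm above the worktop. It is 22 mm nearer the robot than the centres of the back bays. Axes as the station.
- bay_left (a point): Centre of the floor of the left back bay: station x = +39, y = +56, z = 6 mm. Axes as the station.
- bay_right (a point): Centre of the floor of the right back bay: station x = +39, y = -56, z = 6 mm. Axes as the station.
- bay_front (a point): Centre of the floor of the front bay: station x = -43, y = 0, z = 6 mm. Axes as the station.
- clear_bottle: Tall clear bottle with a yellow screw cap, loose: 129 mm high, body 45 mm in diameter, cap 28 mm in diameter from 111 to 129 mm up; about 0.14 kg. Origin: centre of its underside, z up. Can be gripped by the cap. (A like one in the tray at the back left belongs to the room.)
- amber_bottle: Tall brown (amber) bottle with a white screw cap, loose: 105 mm high, body 48 mm in diameter, cap 26 mm in diameter from 84 to 105 mm up; about 0.17 kg. Origin: centre of its underside, z up. Can be gripped by the cap.
- jar: Short jar with a wide blue screw cap, loose: 85 mm high, body 55 mm in diameter up to 66 mm, cap 46 mm in diameter from 66 to 85 mm up; about 0.21 kg. Origin: centre of its underside, z up. Can be gripped by the cap. (Like ones at the far left end of the bench belong to the room.)
- flask: Bystander: conical glass flask with yellow contents, 65 mm in diameter, 104 mm high, loose, stands to the left. Origin: centre of its underside.
- dropper_bottle: Bystander: dropper bottle with yellow contents and a black rubber bulb, 38 mm in diameter, 102 mm high, loose, stands to the right. Origin: centre of its underside.

How it is judged:
On the way, in this order (a step that is already met when the one before it is completed fails the run):
1. both tall bottles stand released in the back bays, one in each, before the jar is in the front bay ((((horizontal distance between clear_bottle and bay_left below 0.024 m and z of clear_bottle in the frame of bay_left between -0.004 and 0.004 m) and (horizontal distance between amber_bottle and bay_right below 0.024 m and z of amber_bottle in the frame of bay_right between -0.004 and 0.004 m)) or ((horizontal distance between clear_bottle and bay_right below 0.024 m and z of clear_bottle in the frame of bay_right between -0.004 and 0.004 m) and (horizontal distance between amber_bottle and bay_left below 0.024 m and z of amber_bottle in the frame of bay_left between -0.004 and 0.004 m))) and angle between each of clear_bottle, amber_bottle's own z axis and vertical below 0.1 rad and linear speed of each of clear_bottle, amber_bottle below 0.02 m/s and contact force between each of clear_bottle, amber_bottle and the fingers below 0.05 N), for 0.2 s.
2. the jar stands released in the front bay (x of jar in the frame of bay_front between -0.017 and 0.017 m and y of jar in the frame of bay_front between -0.068 and 0.068 m and z of jar in the frame of bay_front between -0.004 and 0.004 m and angle between jar's own z axis and vertical below 0.1 rad and linear speed of jar below 0.02 m/s and contact force between jar and the fingers below 0.05 N), for 0.2 s.
At the end, for the whole second after the job is handed in: Both tall bottles stand upright (0.1 rad) on the back bay floors, one in each (within 24 mm of the centre, 4 mm of the floor); the jar stands upright on the front bay floor inside its rails (within 17 mm fore and aft, 68 mm sideways); all released and at rest (all of step 1 and all of step 2); the robot touches nothing.
It fails at once if a bottle or the jar is tipped by more than 0.6 rad (angle between any of clear_bottle, amber_bottle, jar's own z axis and vertical above 0.6 rad).
It fails at once if the hood is bumped (more than 15 N) (contact force between anything else and hood above 15 N).
It fails at once if the flask or the dropper bottle is moved by more than 25 mm or tipped (distance of any of flask, dropper_bottle from where it was at the start of the episode above 0.025 m or angle between any of flask, dropper_bottle's own z axis and vertical above 0.4 rad).
It also fails if it takes over 72 s, if anything falls off the work surface, if the arm or the gripper's body presses on something with over 40 N, if the wrist force passes 120 N, or if a joint passes its speed limit or range.

## Working session

There is one attempt and no reset: what is moved stays moved. The work goes in short steps, Python scripts to look and compute and a shell command to move; the robot and the scene stay as the last step left them, time stands still between calls to the robot, and variables do not carry over. Pictures are saved under pics/ and viewed, at most 12 in all, crops included, and the job is handed in when it is done.

```bash
ls; mkdir -p pics; python3 - <<'E'
from workcell import env
import cv2,numpy as np
s=env.get_state();print({k:np.round(v,3).tolist() for k,v in s.items()})
for n in("scene","top"):
    c=env.read_camera(n);cv2.imwrite(f'pics/{n}0.png',c['color'][...,::-1]);np.savez(f'{n}0.npz',**c)
    print(n,c['intrinsics'].tolist(),c['eye'],np.round(c['orientation'],3).tolist())
E
```

```text
jog.py
pics
workcell.py
{'time': 0.0, 'qpos': [-1.455, 0.264, -0.049, 1.259, -0.0, 1.415], 'joint_vel': [0.001, -0.001, -0.001, -0.001, 0.0, -0.001], 'tau': [0.004, -63.763, 38.457, 0.013, 0.0, -0.0], 'position': [0.14, -0.506, 0.231], 'eef_rot': [[0.964, 0.267, -0.0], [0.267, -0.964, 0.001], [0.0, -0.001, -1.0]], 'force': [-0.334, 0.377, -0.238], 'wrist_torque': [-0.009, -0.012, 0.008], 'grasp_force': 0.0, 'width': 0.999}
scene [[452.0477025428789, 0.0, 324.91937360906024], [0.0, 452.0477025428789, 247.68593914628482], [0.0, 0.0, 1.0]] [0.01646191 0.78973497 0.77931246] [[-0.813, -0.319, 0.486], [-0.581, 0.414, -0.7], [0.022, -0.852, -0.522]]
top [[440.0760391140762, 0.0, 310.85005758566183], [0.0, 440.0760391140762, 235.18962963051948], [0.0, 0.0, 1.0]] [0.30218797 0.01723243 1.42780063] [[0.028, -0.978, 0.205], [-1.0, -0.029, -0.0], [0.006, -0.205, -0.979]]
```

View pics/scene0.png

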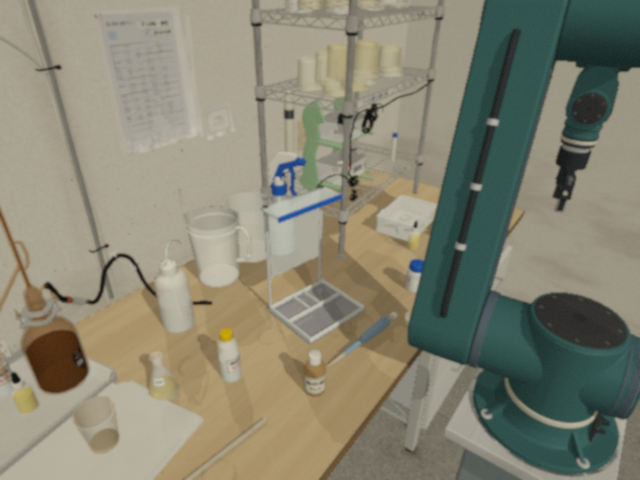

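View pics/top0.png

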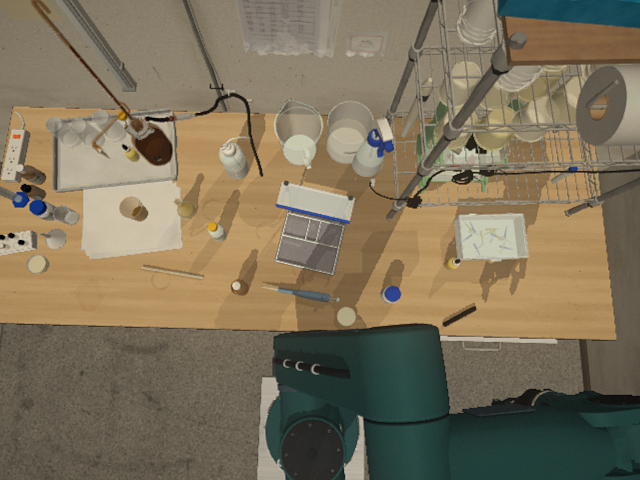

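The scene view shows the yellow cap at (226,335), the white cap at (315,358), the jar's blue cap at (416,267) and the trim from (277,218) to (340,196). In the top view they are at (214,229), (236,287) and (391,294), with the trim from (280,211) to (351,221). The flask is at (186,207) and the dropper at (453,263). Next I segment and triangulate.

```bash
cat > h.py <<'E'
import numpy as np,cv2
from workcell import env
def load(n,k=0): return dict(np.load(f'{n}{k}.npz'))
def ray(c,p):
    d=c['orientation']@np.linalg.inv(c['intrinsics'])@np.array([p[0],p[1],1.]); return c['eye'],d/np.linalg.norm(d)
def plane(c,p,z):
    o,d=ray(c,p); return o+d*(z-o[2])/d[2]
def tri(c1,p1,c2,p2):
    o1,d1=ray(c1,p1);o2,d2=ray(c2,p2)
    t=np.linalg.lstsq(np.c_[d1,-d2],o2-o1,rcond=None)[0]
    a,b=o1+d1*t[0],o2+d2*t[1]; return (a+b)/2,np.linalg.norm(a-b)
def proj(c,P):
    q=c['intrinsics']@(c['orientation'].T@(np.asarray(P)-c['eye']));return q[:2]/q[2]
HSV=dict(yellow=((18,130,120),(35,255,255)),blue=((105,130,60),(125,255,255)),white=((0,0,165),(179,70,255)))
def blob(c,col,seed,r=22):
    """mask of colour inside a window; component nearest seed -> contour pts"""
    h=cv2.cvtColor(c['color'],cv2.COLOR_RGB2HSV);m=cv2.inRange(h,*HSV[col]);w=np.zeros_like(m)
    x,y=seed;w[y-r:y+r+1,x-r:x+r+1]=255;m&=w
    n,l,s,ce=cv2.connectedComponentsWithStats(m)
    k=1+np.argmin([np.hypot(*(ce[i]-seed))-0.02*s[i,4] for i in range(1,n)])
    return (l==k),s[k],ce[k]
E
python3 - <<'E'
from h import *
S,T=load('scene'),load('top')
for nm,col,ps,pt,r in [('clear','yellow',(226,335),(214,229),12),('amber','white',(315,358),(236,287),9),('jar','blue',(416,267),(391,294),14),('trim','blue',(306,208),(315,216),45)]:
    ms,ss,cs=blob(S,col,ps,r);mt,st,ct=blob(T,col,pt,r)
    print(nm,'scene',ss,cs.round(1),'top',st,ct.round(1))
    P,e=tri(S,cs,T,ct);print('  tri centroid',P.round(4),'gap',e.round(4))
    # depth points from top
    v,u=np.nonzero(mt);d=T['depth'][v,u];ok=d>0
    Q=np.c_[u,v,np.ones(len(u))][ok]@np.linalg.inv(T['intrinsics']).T*d[ok,None]@T['orientation'].T+T['eye']
    print('  topdepth median',np.median(Q,0).round(4),'z pct',np.percentile(Q[:,2],[5,50,95]).round(3))
    v,u=np.nonzero(ms);d=S['depth'][v,u];ok=d>0
    Q=np.c_[u,v,np.ones(len(u))][ok]@np.linalg.inv(S['intrinsics']).T*d[ok,None]@S['orientation'].T+S['eye']
    print('  scenedepth z pct',np.percentile(Q[:,2],[5,50,95]).round(3))
im=[]
for c,(x,y,w,h) in ((S,(190,170,240,240)),(T,(170,180,240,150))):
    im.append(cv2.resize(c['color'][y:y+h,x:x+w,::-1],None,fx=(560 if h==150 else 350)/240,fy=(560 if h==150 else 350)/240,interpolation=cv2.INTER_CUBIC))
    
cv2.imwrite('pics/ct.png',cv2.resize(T['color'][190:310,230:390,::-1],(800,600),interpolation=cv2.INTER_CUBIC))
cv2.imwrite('pics/cs.png',cv2.resize(S['color'][180:345,225:445,::-1],(800,600),interpolation=cv2.INTER_CUBIC))
E
```

```text
clear scene [219 327  14  15 164] [225.5 334.1] top [207 222  11   9  72] [211.9 226. ]
  tri centroid [0.5944 0.3186 0.1199] gap 0.0018
  topdepth median [0.5937 0.3174 0.1289] z pct [0.004 0.129 0.134]
  scenedepth z pct [0.112 0.127 0.13 ]
amber scene [308 350  14  16 168] [314.9 357. ] top [232 282   8   8  52] [235.6 285.4]
  tri centroid [0.4182 0.2391 0.0955] gap 0.0025
  topdepth median [0.4194 0.2375 0.1056] z pct [0.102 0.106 0.11 ]
  scenedepth z pct [0.079 0.102 0.106]
jar scene [411 260  13  12 127] [416.8 265.4] top [386 286  15  15 168] [392.6 293.4]
  tri centroid [ 0.4112 -0.2384  0.0728] gap 0.0005
  topdepth median [ 0.4103 -0.2365  0.0864] z pct [0.082 0.086 0.091]
  scenedepth z pct [0.073 0.084 0.286]
trim scene [279 195  63  26 237] [310.2 207.7] top [276 204  73  19 161] [312.6 213.4]
  tri centroid [0.599  0.0147 0.2962] gap 0.0021
  topdepth median [0.5954 0.0132 0.3075] z pct [0.304 0.308 0.31 ]
  scenedepth z pct [0.295 0.3   0.305]
```

View pics/ct.png

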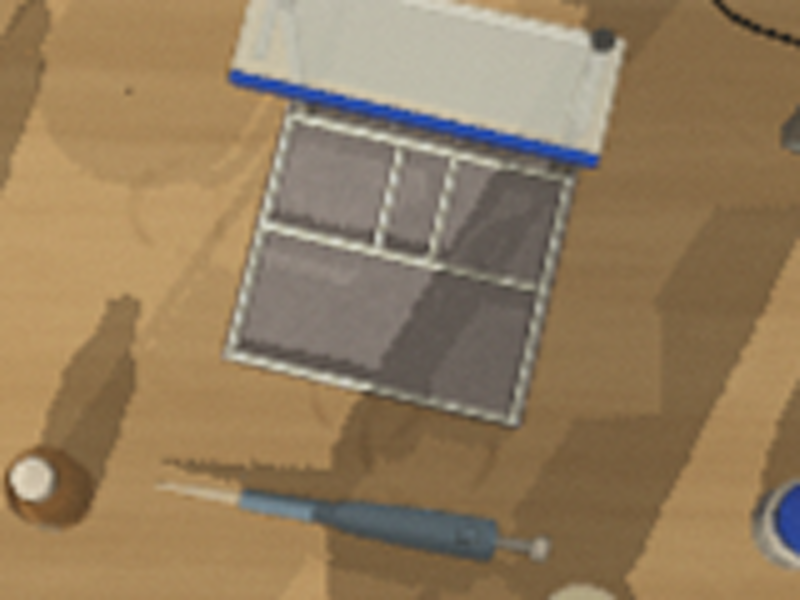

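View pics/cs.png

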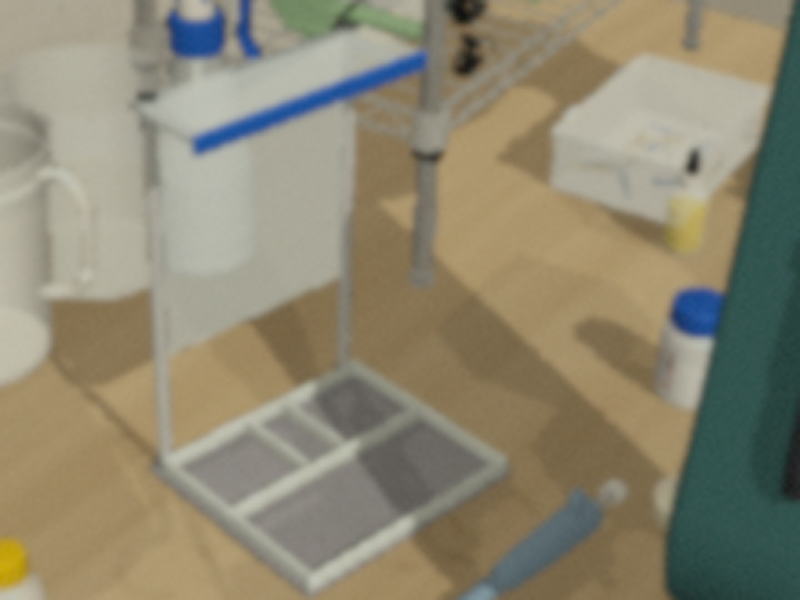

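The crops show the rail corners. In the top view, front-left is (276,261) and front-right is (334,274). In the scene view, front-left is (310,339), front-right (364,307), back-left (270,306) and back-right (321,280). The trim ends are also clear. I fit the station pose and the cap-top centres.

```bash
python3 - <<'E'
from h import *
S,T=load('scene'),load('top')
print('FL',tri(S,(310.2,339),T,(276,261)),'FR',tri(S,(363.9,307.1),T,(334,274.4)))
print('trimL',tri(S,(279.2,220.4),T,(276.4,205.2)),'trimR',tri(S,(341.6,196.5),T,(349.6,222)))
z=.017
W={};L=dict(FL=(-.09,.1),FR=(-.09,-.1),BL=(.09,.1),BR=(.09,-.1))
obs=[('FL',plane(T,(276,261),z)),('FR',plane(T,(334,274.4),z)),('FL',plane(S,(310.2,339),z)),('FR',plane(S,(363.9,307.1),z)),('BL',plane(S,(270.4,306.5),z)),('BR',plane(S,(321,280.4),z))]
A=[L[n] for n,_ in obs];B=[p[:2] for _,p in obs]
# trim front edge ends (top view ~ upper edge z .305)
for p,c,zz,l in [((276.4,205.2),T,.305,(.017,.1)),((349.6,222),T,.305,(.017,-.1)),((279.2,220.4),S,.295,(.017,.1)),((341.6,196.5),S,.295,(.017,-.1))]:
    A.append(l);B.append(plane(c,p,zz)[:2])
A=np.array(A);B=np.array(B)
a,b=A-A.mean(0),B-B.mean(0)
yaw=np.arctan2((a[:,0]*b[:,1]-a[:,1]*b[:,0]).sum(),(a*b).sum())
R=np.array([[np.cos(yaw),-np.sin(yaw)],[np.sin(yaw),np.cos(yaw)]]);t=B.mean(0)-R@A.mean(0)
print('yaw',yaw,'t',t);print('resid mm',((B-(A@R.T+t))*1000).round(1).tolist())
for n,p in dict(bl=(.039,.056),br=(.039,-.056),bf=(-.043,0),edge=(.017,0)).items(): print(n,(R@p+t).round(4))
h=cv2.cvtColor(T['color'],cv2.COLOR_RGB2HSV)
# rail floor line: bay floor depth check
for nm,c in (('T',T),('S',S)):
  for p in ((.0-.043,.05),(-.043,-.05)):
    P=np.r_[R@p+t,.006];u,v=proj(c,P).round().astype(int);d=c['depth'][v-1:v+2,u-1:u+2];o,dd=ray(c,(u,v))
    f=c['orientation'][:,2];print(nm,'floor z',(o+dd*np.median(d)/(dd@f))[2].round(4))
# bystanders
for nm,pt in (('flask',(186,207)),('dropper',(453,263))): print(nm,plane(T,pt,.09))
E
```

```text
FL (array([0.51068565, 0.1284563 , 0.01071619]), np.float64(0.002497940173016283)) FR (array([ 0.47274155, -0.06117834,  0.00639824]), np.float64(0.0017694837703390533))
trimL (array([0.61652016, 0.11056701, 0.29712823]), np.float64(0.0020720451170618526)) trimR (array([ 0.5770557 , -0.08457864,  0.29583679]), np.float64(0.0012093360865927684))
yaw -0.20088192940965008 t [0.5747105  0.01976378]
resid mm [[2.2, -8.3], [4.1, -0.7], [1.4, -1.4], [0.8, 11.0], [-15.8, -1.0], [-13.1, 17.7], [3.9, -3.9], [4.0, -1.9], [6.7, -6.9], [6.0, -4.6]]
bl [0.6241 0.0669]
br [ 0.6018 -0.0429]
bf [0.5326 0.0283]
edge [0.5914 0.0164]
T floor z 0.0073
T floor z 0.0066
S floor z 0.0069
S floor z 0.0049
flask [0.66076862 0.4118737  0.09      ]
dropper [ 0.50772156 -0.42172527  0.09      ]
```

Back rails actually end at x=+79 and y=±96 (front at -89), so I refit with those.

```bash
python3 - <<'E'
from h import *
S,T=load('scene'),load('top')
z=.017
rows=[(T,(276,261),z,(-.089,.096)),(T,(334,274.4),z,(-.089,-.096)),(S,(310.2,339),z,(-.089,.096)),(S,(363.9,307.1),z,(-.089,-.096)),
(S,(321,280.4),z,(.079,-.096)),(S,(270.4,306.5),z,(.079,.096)),
# rail crossings in top crop (centre lines): middle rail left end, centre gap rails, all z=.017
(T,(230+266/5,190+226/5),z,(.001,.096)),(T,(230+541/5,190+287/5),z,(.001,-.096)),(T,(230+379/5,190+250/5),z,(.001,.018)),(T,(230+434/5,190+263/5),z,(.001,-.018)),
(T,(276.4,205.2),.305,(.017,.1)),(T,(349.6,222),.305,(.017,-.1)),(S,(279.2,220.4),.295,(.017,.1)),(S,(341.6,196.5),.295,(.017,-.1))]
A=np.array([r[3] for r in rows]);B=np.array([plane(*r[:3])[:2] for r in rows])
def fit(A,B):
    a,b=A-A.mean(0),B-B.mean(0);y=np.arctan2((a[:,0]*b[:,1]-a[:,1]*b[:,0]).sum(),(a*b).sum())
    R=np.array([[np.cos(y),-np.sin(y)],[np.sin(y),np.cos(y)]]);return y,R,B.mean(0)-R@A.mean(0)
for sel in (range(14),[0,1,6,7,8,9,10,11],[2,3,4,5,12,13]):
    sel=list(sel);y,R,t=fit(A[sel],B[sel]);print('yaw',y,'t',t,'res',((B-(A@R.T+t))@R*1000).round(0).astype(int).tolist())
    for n,p in dict(bl=(.039,.056),br=(.039,-.056),bf=(-.043,0),edge=(.017,0)).items(): print(n,(R@p+t).round(4),end=' ')
    print()
E
```

```text
yaw -0.20139455516382973 t [0.57631404 0.01853912] res [[1, -3], [1, -3], [-1, 4], [-4, 8], [-7, 12], [-6, 1], [-1, -5], [1, 3], [0, -3], [0, -4], [3, -2], [2, 0], [6, -5], [5, -2]]
bl [0.6257 0.0656] br [ 0.6033 -0.0441] bf [0.5342 0.0271] edge [0.593  0.0151] 
yaw -0.19641082889305814 t [0.57685301 0.01635745] res [[0, 0], [0, -1], [-2, 6], [-6, 10], [-9, 13], [-7, 2], [-1, -3], [-1, 5], [-1, -1], [-1, -2], [2, 0], [1, 2], [6, -3], [4, 0]]
bl [0.626  0.0637] br [ 0.6042 -0.0462] bf [0.5347 0.0247] edge [0.5935 0.013 ] 
yaw -0.20960850031366057 t [0.57562231 0.02158078] res [[1, -6], [4, -7], [-1, 0], [-2, 4], [-5, 9], [-6, -1], [0, -8], [3, 0], [2, -6], [2, -7], [3, -5], [5, -3], [7, -7], [7, -5]]
bl [0.6254 0.0682] br [ 0.6021 -0.0413] bf [0.5336 0.0305] edge [0.5923 0.018 ]
```

Both views agree to about 3–5 mm. The heights check out too: trim 296 mm, floor 6–7 mm, cap tops 129/106/86 mm.

Working values:
- amber (0.419, 0.238), clear (0.594, 0.318), jar (0.411, -0.2375)
- left bay (0.626, 0.065), right bay (0.604, -0.045), front bay (0.5345, 0.026), yaw -0.2

The order is amber to the right bay, clear to the left bay, then the jar. I start by rising, yawing to face +x and heading out.

```bash
cat > d.py <<'E'
import sys,numpy as np
from workcell import env
# python3 d.py X Y Z : TCP target -> delta in tool axes ; prints orientation summary
s=env.get_state();R=np.array(s['eef_rot']);p=np.array(s['position'])
print('t',round(float(s['time']),2),'p',p.round(4),'z',R[:,2].round(3),'y',R[:,1].round(3),'q',np.round(s['qpos'],2))
for a in sys.argv[1:]:
    t=np.array(eval(a),float);d=R.T@(t-p);print(a,'-> tool delta',d.round(4),'norm',np.linalg.norm(d).round(3))
E
echo '0,0,-0.025,0,0,0.09;0,0,-0.025,0,0,0.09;0,0,-0.025,0,0,0.09;0.035,-0.02,0,0,0,0;0.035,-0.02,0,0,0,0;0.035,-0.02,0,0,0,0;0.035,-0.02,0,0,0,0;0.035,-0.02,0,0,0,0' > m.json && python3 jog.py m.json 0.6 60; python3 d.py .39,-.35,.30
```

```text
time: 0.77
position: [0.3166, -0.4044, 0.3062]
eef_rot: [[1.0, 0.0, -0.0], [0.0, -1.0, 0.0], [-0.0, -0.0, -1.0]]
force: [-0.1, -0.5, -0.5]
width: 0.601
grasp_force: 0.0
t 0.77 p [ 0.3166 -0.4044  0.3062] z [-0.  0. -1.] y [ 0. -1. -0.] q [-1.07  0.23  0.11  1.45  0.    2.08]
.39,-.35,.30 -> tool delta [ 0.0734 -0.0544  0.0062] norm 0.092
```

```bash
echo '0.035,-0.02,0,0,0,0;0.035,-0.02,0,0,0,0;0,-0.04,0,0,0,0;0,-0.04,0,0,0,0;0,-0.04,0,0,0,0;0,-0.04,0,0,0,0;0,-0.04,0,0,0,0;0,-0.04,0,0,0,0' > m.json && python3 jog.py m.json; echo '0,-0.04,0,0,0,0;0,-0.04,0,0,0,0;0,-0.04,0,0,0,0;0,-0.04,0,0,0,0;0,-0.04,0,0,0,0;0,-0.04,0,0,0,0;0,-0.04,0,0,0,0;0,-0.04,0,0,0,0' > m.json && python3 jog.py m.json; python3 d.py .36,.238,.25
```

```text
time: 1.43
position: [0.3845, -0.1239, 0.3061]
eef_rot: [[1.0, 0.0, -0.0], [0.0, -1.0, 0.0], [-0.0, -0.0, -1.0]]
force: [1.2, 0.8, -0.1]
width: 0.601
grasp_force: 0.0
time: 2.1
position: [0.385, 0.1269, 0.3081]
eef_rot: [[0.997, 0.08, -0.005], [0.08, -0.995, 0.052], [-0.001, -0.053, -0.999]]
force: [0.0, -0.2, -0.3]
width: 0.6
grasp_force: 0.0
t 2.1 p [0.385  0.1269 0.3081] z [-0.005  0.052 -0.999] y [ 0.08  -0.995 -0.053] q [ 0.08  0.04 -0.12  1.41  0.05  3.14]
.36,.238,.25 -> tool delta [-0.016  -0.1095  0.0639] norm 0.128
```

The last joint hit its limit, so I use the half-turn equivalent grasp and turn back about 3.06 rad.

```bash
echo '0,0,0,0,0,-0.1225;0,0,0,0,0,-0.1225;0,0,0,0,0,-0.1225;0,0,0,0,0,-0.1225;0,0,0,0,0,-0.1225;0,0,0,0,0,-0.1225;0,0,0,0,0,-0.1225;0,0,0,0,0,-0.1225' > m.json && python3 jog.py m.json >/dev/null
echo '0,0,0,0,0,-0.1225;0,0,0,0,0,-0.1225;0,0,0,0,0,-0.1225;0,0,0,0,0,-0.1225;0,0,0,0,0,-0.1225;0,0,0,0,0,-0.1225;0,0,0,0,0,-0.1225;0,0,0,0,0,-0.1225' > m.json && python3 jog.py m.json >/dev/null
echo '0,0,0,0,0,-0.1225;0,0,0,0,0,-0.1225;0,0,0,0,0,-0.1225;0,0,0,0,0,-0.1225;0,0,0,0,0,-0.1225;0,0,0,0,0,-0.1225;0,0,0,0,0,-0.1225;0,0,0,0,0,-0.1225' > m.json && python3 jog.py m.json; python3 d.py .36,.238,.25
```

```text
time: 4.1
position: [0.3853, 0.1255, 0.3081]
eef_rot: [[-0.993, 0.119, -0.005], [0.118, 0.992, 0.051], [0.011, 0.051, -0.999]]
force: [0.6, -0.3, 0.8]
width: 0.598
grasp_force: 0.0
t 4.1 p [0.3853 0.1255 0.3081] z [-0.005  0.051 -0.999] y [0.119 0.992 0.051] q [ 0.08  0.04 -0.12  1.41  0.05  0.19]
.36,.238,.25 -> tool delta [0.0378 0.1057 0.0639] norm 0.129
```

```bash
cat >> d.py <<'E'
from scipy.spatial.transform import Rotation as Ro
th=.75;psi=0.
z=np.array([np.sin(th)*np.cos(psi),np.sin(th)*np.sin(psi),-np.cos(th)]);y=np.array([-np.sin(psi),np.cos(psi),0])
Rt=np.c_[np.cross(y,z),y,z];print('rotvec to lean',Ro.from_matrix(R.T@Rt).as_rotvec().round(4))
E
echo '0.01,0.035,0.005,0,0,0;0.01,0.035,0.005,0,0,0;0.01,0.035,0.005,0,0,0' > m.json && python3 jog.py m.json; python3 d.py
```

```text
time: 4.35
position: [0.3684, 0.2349, 0.2987]
eef_rot: [[-0.992, 0.127, -0.004], [0.126, 0.991, 0.052], [0.011, 0.051, -0.999]]
force: [0.7, 0.6, 0.1]
width: 0.597
grasp_force: 0.0
t 4.35 p [0.3684 0.2349 0.2987] z [-0.004  0.052 -0.999] y [0.127 0.991 0.051] q [ 0.35  0.08 -0.1   1.38  0.05  0.47]
rotvec to lean [ 0.0012 -0.7566 -0.1402]
```

```bash
echo '0,0,0,0,-0.108,-0.02;0,0,0,0,-0.108,-0.02;0,0,0,0,-0.108,-0.02;0,0,0,0,-0.108,-0.02;0,0,0,0,-0.108,-0.02;0,0,0,0,-0.108,-0.02;0,0,0,0,-0.108,-0.02;0,0,0,0,0,0' > m.json && python3 jog.py m.json; python3 d.py .372,.238,.146 .427,.238,.087
```

```text
time: 5.02
position: [0.3652, 0.2326, 0.2953]
eef_rot: [[-0.731, -0.005, 0.682], [-0.005, 1.0, 0.002], [-0.682, -0.002, -0.731]]
force: [0.2, 0.3, -0.6]
width: 0.6
grasp_force: 0.0
t 5.02 p [0.3652 0.2326 0.2953] z [ 0.682  0.002 -0.731] y [-0.005  1.    -0.002] q [ 0.65 -0.29 -0.7   0.52 -0.42  0.5 ]
.372,.238,.146 -> tool delta [0.0969 0.0057 0.1138] norm 0.15
.427,.238,.087 -> tool delta [0.097  0.0055 0.1945] norm 0.217
rotvec to lean [0.0021 0.001  0.005 ]
```

```bash
echo '0.0242,0.0014,0.0285,0,0,0;0.0242,0.0014,0.0285,0,0,0;0.0242,0.0014,0.0285,0,0,0;0.0242,0.0014,0.0285,0,0,0;0,0,0,0,0,0' > m.json && python3 jog.py m.json; python3 d.py .427,.238,.087; python3 - <<'E'
from h import *
S=env.read_camera('scene');cv2.imwrite('pics/a1.png',cv2.resize(S['color'][230:400,200:420,::-1],(776,600),interpolation=cv2.INTER_CUBIC))
E
```

```text
time: 5.43
position: [0.3739, 0.2385, 0.1434]
eef_rot: [[-0.739, -0.002, 0.674], [-0.003, 1.0, -0.001], [-0.674, -0.003, -0.739]]
force: [-1.7, -1.4, -0.7]
width: 0.605
grasp_force: 0.0
t 5.43 p [0.3739 0.2385 0.1434] z [ 0.674 -0.001 -0.739] y [-0.002  1.    -0.003] q [ 0.65 -0.08 -1.04 -0.01 -0.42  0.51]
.427,.238,.087 -> tool delta [-0.0012 -0.0004  0.0775] norm 0.077
rotvec to lean [-0.0011 -0.0101  0.0035]
```

View pics/a1.png

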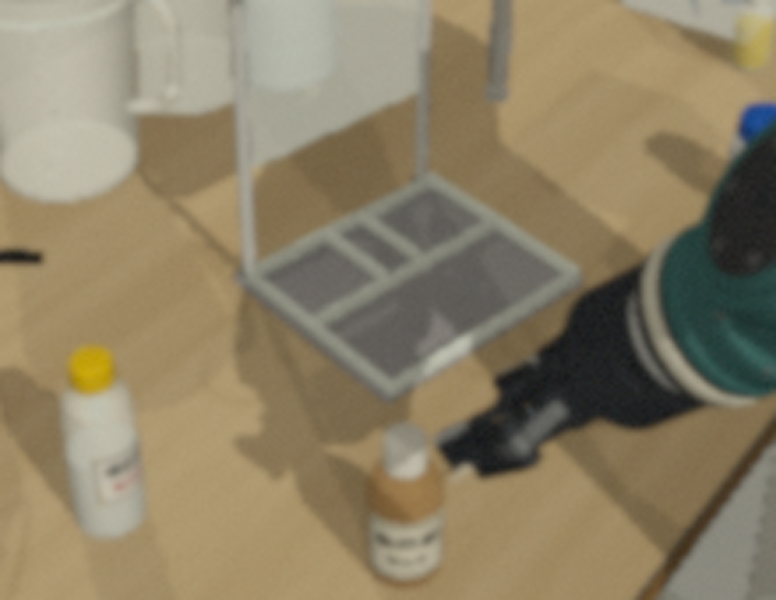

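The gripper stands just behind and above the amber cap (crop 405,450), lined up. I advance along the tool axis and close.

```bash
echo '0,0,0.026,0,0,0;0,0,0.026,0,0,0;0,0,0.0255,0,0,0;0,0,0,0,0,0' > m.json && python3 jog.py m.json; echo '0,0,0,0,0,0;0,0,0,0,0,0;0,0,0,0,0,0;0,0,0,0,0,0;0,0,0,0,0,0;0,0,0,0,0,0' > m.json && python3 jog.py m.json 0 60;python3 d.py .427,.238,.137 .604,-.045,.16
```

```text
time: 5.82
position: [0.432, 0.2407, 0.0925]
eef_rot: [[-0.733, -0.001, 0.68], [0.0, 1.0, 0.001], [-0.68, 0.001, -0.733]]
force: [-0.8, -0.2, 0.8]
width: 0.603
grasp_force: 0.0
time: 6.32
position: [0.4291, 0.2405, 0.0947]
eef_rot: [[-0.73, -0.002, 0.684], [0.0, 1.0, 0.003], [-0.684, 0.002, -0.73]]
force: [-0.1, -1.1, 8.8]
width: 0.271
grasp_force: 59.3
t 6.32 p [0.4291 0.2405 0.0947] z [ 0.684  0.003 -0.73 ] y [-0.002  1.     0.002] q [ 0.55  0.1  -1.1  -0.3  -0.36  0.42]
.427,.238,.137 -> tool delta [-0.0274 -0.0024 -0.0323] norm 0.042
.604,-.045,.16 -> tool delta [-0.1724 -0.2858  0.071 ] norm 0.341
rotvec to lean [ 0.0033  0.0027 -0.    ]
```

```bash
echo '-0.0185,0,-0.02,0,0,0;-0.0185,0,-0.02,0,0,0;0,0,0,0,0,0' > m.json && python3 jog.py m.json; echo '-0.0074,-0.0371,0.0069,0,0,0;-0.0074,-0.0371,0.0069,0,0,0;-0.0074,-0.0371,0.0069,0,0,0;-0.0074,-0.0371,0.0069,0,0,0;-0.0074,-0.0371,0.0069,0,0,0;-0.0074,-0.0371,0.0069,0,0,0;-0.0074,-0.0371,0.0069,0,0,0;0,0,0,0,0,0' > m.json && python3 jog.py m.json;python3 d.py .614,-.045,.15
```

```text
time: 6.57
position: [0.4291, 0.241, 0.1524]
eef_rot: [[-0.729, -0.003, 0.685], [0.001, 1.0, 0.005], [-0.685, 0.004, -0.729]]
force: [0.9, 1.1, -1.1]
width: 0.268
grasp_force: 60.2
time: 7.23
position: [0.4924, 0.0116, 0.1473]
eef_rot: [[-0.733, 0.005, 0.68], [0.004, 1.0, -0.004], [-0.68, 0.0, -0.733]]
force: [0.1, 0.6, -1.3]
width: 0.267
grasp_force: 60.3
t 7.23 p [0.4924 0.0116 0.1473] z [ 0.68  -0.004 -0.733] y [0.005 1.    0.   ] q [-0.23 -0.09 -1.07 -0.14  0.15 -0.17]
.614,-.045,.15 -> tool delta [-0.0912 -0.056   0.0809] norm 0.134
rotvec to lean [-0.0035 -0.002  -0.004 ]
```

```bash
python3 - <<'E'
from h import *
S=env.read_camera('scene');T=env.read_camera('top')
cv2.imwrite('pics/a2.png',np.hstack([cv2.resize(S['color'][170:360,220:440,::-1],(400,345)),cv2.resize(T['color'][180:345,220:411,::-1],(400,345))]))
E
```

```text
(no output)
```

View pics/a2.png

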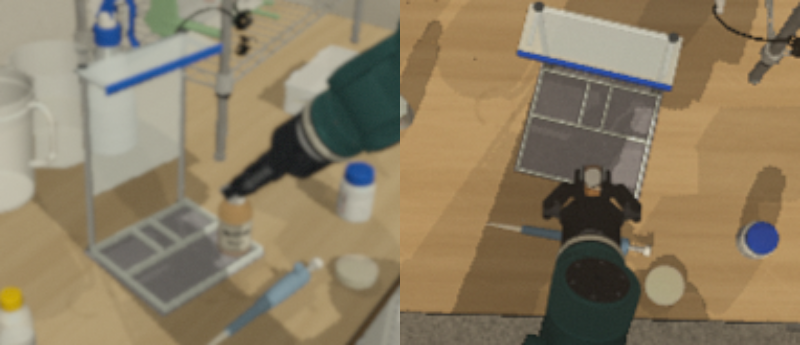

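The amber bottle hangs upright in front of the bay; its cap is at about (312,265) in the top view. I measure its in-hand offset.

```bash
python3 - <<'E'
from h import *
T=env.read_camera('top');p=np.array(env.get_state()['position'])
m,s,c=blob(T,'white',(312,265),7);print(s,c);P=plane(T,c,.158);print(P.round(4),(P-p).round(4))
v,u=np.nonzero(m);d=T['depth'][v,u];print('z',np.percentile((np.c_[u,v,np.ones(len(u))]@np.linalg.inv(T['intrinsics']).T*d[:,None]@T['orientation'].T+T['eye'])[:,2],[10,50,90]).round(3))
E
```

```text
Traceback (most recent call last):
  File "h.py", line 20, in blob
    k=1+np.argmin([np.hypot(*(ce[i]-seed))-0.02*s[i,4] for i in range(1,n)])
        ~~~~~~~~~^^^^^^^^^^^^^^^^^^^^^^^^^^^^^^^^^^^^^^^^^^^^^^^^^^^^^^^^^^^
ValueError: attempt to get argmin of an empty sequence
```

```bash
python3 - <<'E'
from h import *
HSV['white']=((0,0,125),(179,90,255))
T=env.read_camera('top');p=np.array(env.get_state()['position'])
m,s,c=blob(T,'white',(312,265),6);print(s,c);P=plane(T,c,.158);print(P.round(4),(P-p).round(4),proj(T,p+[-.01,0,.011]))
E
python3 d.py .57,-.032,.15 .614,-.045,.15
```

```text
[307 261   7   9  48] [310.22916667 264.66666667]
[0.4802 0.0165 0.158 ] [-0.0099 -0.0018  0.0122] [309.60148559 264.74892115]
t 7.43 p [0.4901 0.0183 0.1458] z [ 0.678  0.003 -0.735] y [-0.003  1.     0.002] q [-0.22 -0.09 -1.08 -0.14  0.15 -0.16]
.57,-.032,.15 -> tool delta [-0.0615 -0.0505  0.051 ] norm 0.095
.614,-.045,.15 -> tool delta [-0.0939 -0.0636  0.0808] norm 0.139
rotvec to lean [ 0.0031 -0.005   0.0007]
```

```bash
echo '-0.0188,-0.0125,0.0162,0,0,0;-0.0188,-0.0125,0.0162,0,0,0;-0.0188,-0.0125,0.0162,0,0,0;-0.0188,-0.0125,0.0162,0,0,0;-0.0188,-0.0125,0.0162,0,0,0;0,0,0,0,0,0;0,0,0,0,0,0;0,0,0,0,0,0' > m.json && python3 jog.py m.json;python3 d.py .614,-.044,.104
```

```text
time: 8.1
position: [0.6141, -0.0426, 0.1496]
eef_rot: [[-0.736, -0.005, 0.677], [-0.002, 1.0, 0.005], [-0.677, 0.002, -0.736]]
force: [-0.3, -0.2, -1.3]
width: 0.267
grasp_force: 60.3
t 8.1 p [ 0.6141 -0.0426  0.1496] z [ 0.677  0.005 -0.736] y [-0.005  1.     0.002] q [-0.3   0.12 -0.84 -0.11  0.2  -0.22]
.614,-.044,.104 -> tool delta [ 0.031  -0.0015  0.0335] norm 0.046
rotvec to lean [ 0.0046 -0.0057  0.0019]
```

Lower to just above the floor (expected contact at TCP z ≈ 0.101).

```bash
echo '0.0077,0,0.0084,0,0,0;0.0077,0,0.0084,0,0,0;0.0077,0,0.0084,0,0,0;0.0077,0,0.0084,0,0,0;0,0,0,0,0,0;0,0,0,0,0,0' > m.json && python3 jog.py m.json;echo '0.0014,0,0.0015,0,0,0;0.0014,0,0.0015,0,0,0;0,0,0,0,0,0' > m.json && python3 jog.py m.json;python3 d.py
```

```text
time: 8.6
position: [0.614, -0.0434, 0.1043]
eef_rot: [[-0.736, -0.003, 0.677], [-0.001, 1.0, 0.004], [-0.677, 0.002, -0.736]]
force: [-0.3, 1.2, -2.0]
width: 0.268
grasp_force: 60.3
time: 8.85
position: [0.615, -0.0445, 0.101]
eef_rot: [[-0.734, -0.002, 0.679], [-0.001, 1.0, 0.002], [-0.679, 0.001, -0.734]]
force: [0.5, -0.1, -1.3]
width: 0.273
grasp_force: 60.3
t 8.85 p [ 0.615  -0.0445  0.101 ] z [ 0.679  0.002 -0.734] y [-0.002  1.     0.001] q [-0.3   0.21 -0.92 -0.28  0.2  -0.22]
rotvec to lean [ 0.0025 -0.0037  0.0007]
```

```bash
for i in 1 2 3; do echo '0.0007,0,0.0007,0,0,0;0,0,0,0,0,0' > m.json && python3 jog.py m.json | grep -E 'posi|force'; done
```

```text
position: [0.6158, -0.0448, 0.1007]
force: [-1.6, -0.2, 4.8]
grasp_force: 60.8
position: [0.6165, -0.045, 0.1006]
force: [-3.3, 0.7, 11.6]
grasp_force: 61.5
position: [0.6173, -0.0451, 0.1007]
force: [-4.9, 0.5, 19.2]
grasp_force: 62.1
```

```bash
echo '-0.001,0,-0.001,0,0,0;0,0,0,0,0,0' > m.json && python3 jog.py m.json; echo '0,0,0,0,0,0;0,0,0,0,0,0;0,0,0,0,0,0;0,0,0,0,0,0' > m.json && python3 jog.py m.json 0.6; echo '0,0,-0.015,0,0,0;0,0,-0.025,0,0,0;0,0,-0.035,0,0,0;0,0,-0.035,0,0,0;0,0,0,0,0,0' > m.json && python3 jog.py m.json;python3 d.py .45,.10,.2 .525,.318,.21
python3 - <<'E'
from h import *
S=env.read_camera('scene');T=env.read_camera('top');np.savez('scene2.npz',**S);np.savez('top2.npz',**T)
cv2.imwrite('pics/a3.png',np.hstack([cv2.resize(S['color'][170:360,220:440,::-1],(400,345)),cv2.resize(T['color'][180:345,220:411,::-1],(400,345))]))
E
```

```text
time: 9.52
position: [0.616, -0.0449, 0.1006]
eef_rot: [[-0.733, -0.002, 0.681], [-0.001, 1.0, 0.002], [-0.681, 0.001, -0.733]]
force: [-1.5, -0.7, 7.8]
width: 0.271
grasp_force: 61.1
time: 9.85
position: [0.6148, -0.0446, 0.099]
eef_rot: [[-0.735, -0.002, 0.678], [-0.0, 1.0, 0.002], [-0.678, 0.002, -0.735]]
force: [-0.6, -0.7, 0.3]
width: 0.598
grasp_force: 0.0
time: 10.27
position: [0.5384, -0.0447, 0.1841]
eef_rot: [[-0.732, -0.002, 0.682], [-0.002, 1.0, 0.001], [-0.682, -0.0, -0.732]]
force: [1.1, -1.5, 0.6]
width: 0.599
grasp_force: 0.0
t 10.27 p [ 0.5384 -0.0447  0.1841] z [ 0.682  0.001 -0.732] y [-0.002  1.    -0.   ] q [-0.37 -0.07 -0.91  0.01  0.25 -0.28]
.45,.10,.2 -> tool delta [ 0.0536  0.1449 -0.0717] norm 0.17
.525,.318,.21 -> tool delta [-0.0084  0.3627 -0.0276] norm 0.364
rotvec to lean [ 0.0013 -0.      0.0015]
```

View pics/a3.png

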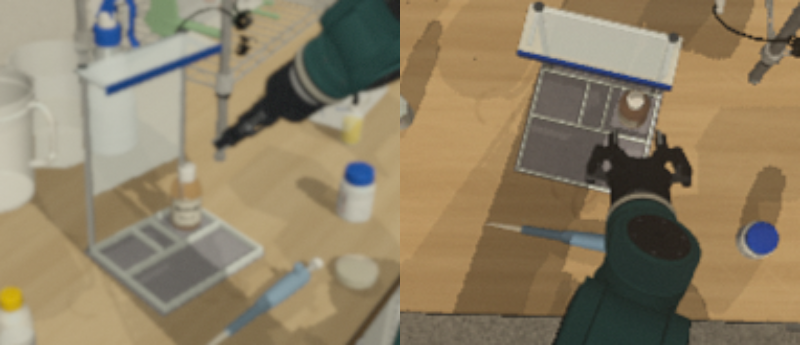

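Amber stands upright in the right bay (cap at crop 634,102). Now I move across to the clear bottle.

```bash
echo '0.005,0.038,-0.005,0,0,0;0.005,0.04,-0.005,0,0,0;0,0.04,0,0,0,0;0,0.04,0,0,0,0;0,0.04,0,0,0,0;0,0.04,0,0,0,0;0,0.04,0,0,0,0;0,0.04,0,0,0,0' > m.json && python3 jog.py m.json;echo '0,0.04,0,0,0,0;0,0,0,0,0,0;0,0,0,0,0,0' > m.json && python3 jog.py m.json; python3 d.py .545,.318,.172 .603,.318,.110
python3 - <<'E'
from h import *
T=load('top',2);m,s,c=blob(T,'white',(332,229),8);print(s,c,plane(T,c,.111).round(4))
T=env.read_camera('top');m,s,c=blob(T,'yellow',(212,226),12);print(s,c,plane(T,c,.129).round(4))
E
```

```text
time: 11.03
position: [0.5259, 0.2654, 0.1791]
eef_rot: [[-0.736, -0.003, 0.677], [-0.002, 1.0, 0.002], [-0.677, 0.001, -0.736]]
force: [1.4, -0.9, -0.2]
width: 0.6
grasp_force: 0.0
time: 11.28
position: [0.526, 0.3054, 0.1787]
eef_rot: [[-0.737, -0.006, 0.676], [-0.004, 1.0, 0.004], [-0.676, 0.0, -0.737]]
force: [0.7, -0.5, -0.5]
width: 0.599
grasp_force: 0.0
t 11.28 p [0.526  0.3054 0.1787] z [ 0.676  0.004 -0.737] y [-0.006  1.     0.   ] q [ 0.56  0.12 -0.71  0.08 -0.36  0.43]
.545,.318,.172 -> tool delta [-0.0095  0.0125  0.0179] norm 0.024
.603,.318,.110 -> tool delta [-0.0103  0.0121  0.1028] norm 0.104
rotvec to lean [ 0.004  -0.0072  0.0041]
[329 226   7   6  33] [332.         228.33333333] [ 0.601  -0.0471  0.111 ]
[207 222  11   9  67] [211.71641791 225.80597015] [0.5939 0.3177 0.129 ]
```

```bash
echo '-0.0095,0.0122,0.018,0,0,0;0,0,0.028,0,0,0;0,0,0.028,0,0,0;0,0,0.028,0,0,0;0,0,0,0,0,0;0,0,0,0,0,0' > m.json && python3 jog.py m.json; python3 d.py .603,.318,.110; echo '0,0,0,0,0,0;0,0,0,0,0,0;0,0,0,0,0,0;0,0,0,0,0,0;0,0,0,0,0,0;0,0,0,0,0,0' > m.json && python3 jog.py m.json 0 60
```

```text
time: 11.83
position: [0.6024, 0.3131, 0.11]
eef_rot: [[-0.737, 0.001, 0.676], [0.0, 1.0, -0.001], [-0.676, -0.0, -0.737]]
force: [-1.2, -0.6, -0.2]
width: 0.602
grasp_force: 0.0
t 11.83 p [0.6024 0.3131 0.11  ] z [ 0.676 -0.001 -0.737] y [ 0.001  1.    -0.   ] q [ 0.49  0.31 -0.69 -0.11 -0.33  0.38]
.603,.318,.110 -> tool delta [-0.0004  0.0049  0.0004] norm 0.005
rotvec to lean [-0.0007 -0.0082 -0.0002]
time: 12.33
position: [0.6025, 0.3154, 0.1132]
eef_rot: [[-0.734, -0.002, 0.679], [-0.0, 1.0, 0.003], [-0.679, 0.002, -0.734]]
force: [-0.3, -0.5, 4.1]
width: 0.3
grasp_force: 56.2
```

```bash
echo '-0.0185,0,-0.02,0,0,0;-0.0185,0,-0.02,0,0,0;0,0,0,0,0,0' > m.json && python3 jog.py m.json; echo '0.0123,-0.0367,-0.0113,0,0,0;0.0123,-0.0367,-0.0113,0,0,0;0.0123,-0.0367,-0.0113,0,0,0;0.0123,-0.0367,-0.0113,0,0,0;0.0123,-0.0367,-0.0113,0,0,0;0.0123,-0.0367,-0.0113,0,0,0;0,0,0,0,0,0;0,0,0,0,0,0' > m.json && python3 jog.py m.json
python3 - <<'E'
from h import *
T=env.read_camera('top');p=np.array(env.get_state()['position']);q=proj(T,p+[-.0085,0,.016]);m,s,c=blob(T,'yellow',tuple(q.round().astype(int)),12);P=plane(T,c,p[2]+.016);print(s,c,q,P.round(4),(P-p).round(4))
E
python3 d.py .6345,.065,.165
```

```text
time: 12.58
position: [0.6041, 0.3163, 0.1724]
eef_rot: [[-0.731, -0.002, 0.682], [0.002, 1.0, 0.005], [-0.682, 0.005, -0.731]]
force: [1.2, 0.6, 1.8]
width: 0.3
grasp_force: 57.2
time: 13.25
position: [0.5018, 0.0925, 0.1661]
eef_rot: [[-0.735, 0.002, 0.678], [0.003, 1.0, -0.0], [-0.678, 0.002, -0.735]]
force: [0.1, 0.5, -1.4]
width: 0.298
grasp_force: 58.1
[281 254   8   8  57] [284.21052632 257.59649123] [283.33241673 257.87294718] [0.4949 0.0914 0.1824] [-0.0076 -0.0025  0.016 ]
t 13.3 p [0.5026 0.0939 0.1664] z [ 0.678  0.001 -0.735] y [0.    1.    0.002] q [ 0.04 -0.08 -0.99 -0.08 -0.03  0.03]
.6345,.065,.165 -> tool delta [-0.096  -0.0289  0.0905] norm 0.135
rotvec to lean [ 0.0012 -0.0046 -0.0012]
```

```bash
echo '-0.0192,-0.0056,0.0181,0,0,0;-0.0192,-0.0056,0.0181,0,0,0;-0.0192,-0.0056,0.0181,0,0,0;-0.0192,-0.0056,0.0181,0,0,0;-0.0192,-0.0056,0.0181,0,0,0;0,0,0,0,0,0;0,0,0,0,0,0;0,0,0,0,0,0' > m.json && python3 jog.py m.json;python3 d.py .6345,.066,.122
```

```text
time: 13.97
position: [0.6342, 0.0685, 0.1638]
eef_rot: [[-0.736, -0.004, 0.677], [-0.002, 1.0, 0.004], [-0.677, 0.002, -0.736]]
force: [0.1, -0.4, -1.9]
width: 0.297
grasp_force: 58.5
t 13.97 p [0.6342 0.0685 0.1638] z [ 0.677  0.004 -0.736] y [-0.004  1.     0.002] q [-0.03  0.13 -0.77 -0.08  0.03 -0.02]
.6345,.066,.122 -> tool delta [ 0.0281 -0.0026  0.031 ] norm 0.042
rotvec to lean [ 0.0038 -0.0067  0.0018]
```

```bash
echo '0.007,-0.0006,0.0077,0,0,0;0.007,-0.0006,0.0077,0,0,0;0.007,-0.0006,0.0077,0,0,0;0.007,-0.0006,0.0077,0,0,0;0,0,0,0,0,0;0,0,0,0,0,0' > m.json && python3 jog.py m.json;for i in 1 2 3; do echo '0.0007,0,0.0007,0,0,0;0,0,0,0,0,0' > m.json && python3 jog.py m.json | grep -E 'posi|force'; done
```

```text
time: 14.47
position: [0.6341, 0.0655, 0.1227]
eef_rot: [[-0.736, -0.003, 0.677], [-0.001, 1.0, 0.003], [-0.677, 0.002, -0.736]]
force: [0.5, 0.9, -0.4]
width: 0.3
grasp_force: 58.5
position: [0.635, 0.065, 0.1229]
force: [-0.6, 0.1, -1.5]
grasp_force: 58.5
position: [0.6349, 0.0647, 0.1216]
force: [-0.5, 0.9, -1.7]
grasp_force: 58.6
position: [0.6348, 0.0647, 0.1202]
force: [-0.0, -0.3, -2.4]
grasp_force: 58.6
```

```bash
for i in 1 2; do echo '0.0007,0,0.0007,0,0,0;0,0,0,0,0,0' > m.json && python3 jog.py m.json | grep -E 'posi|force'; done
```

```text
position: [0.6349, 0.0646, 0.1194]
force: [0.4, 1.0, -0.8]
grasp_force: 58.7
position: [0.6357, 0.0647, 0.1193]
force: [-1.7, -0.4, 7.1]
grasp_force: 59.6
```

```bash
echo '0,0,0,0,0,0;0,0,0,0,0,0;0,0,0,0,0,0;0,0,0,0,0,0' > m.json && python3 jog.py m.json 0.6; echo '0,0,-0.015,0,0,0;0,0,-0.025,0,0,0;0,0,-0.035,0,0,0;0,0,-0.04,0,0,0;0,0,-0.04,0,0,0;0,0,0,0,0,0' > m.json && python3 jog.py m.json;python3 d.py .36,-.2375,.15
python3 - <<'E'
from h import *
S=env.read_camera('scene');T=env.read_camera('top');np.savez('scene3.npz',**S);np.savez('top3.npz',**T)
cv2.imwrite('pics/a4.png',np.hstack([cv2.resize(S['color'][170:360,220:440,::-1],(400,345)),cv2.resize(T['color'][180:345,220:411,::-1],(400,345))]))
for col,pt,z,r in (('yellow',proj(T,(.626,.065,.135)),.135,12),('white',proj(T,(.601,-.047,.111)),.111,8),('blue',(392,293),.085,14)):
    m,s,c=blob(T,col,tuple(np.round(pt).astype(int)),r);print(col,s,plane(T,c,z).round(4))
E
```

```text
time: 15.63
position: [0.6346, 0.0647, 0.1181]
eef_rot: [[-0.735, -0.002, 0.678], [-0.001, 1.0, 0.002], [-0.678, 0.001, -0.735]]
force: [-0.4, 0.6, 0.4]
width: 0.599
grasp_force: 0.0
time: 16.13
position: [0.5274, 0.0646, 0.2379]
eef_rot: [[-0.731, -0.003, 0.683], [-0.001, 1.0, 0.003], [-0.683, 0.001, -0.731]]
force: [1.8, -0.4, 1.2]
width: 0.594
grasp_force: 0.0
t 16.13 p [0.5274 0.0646 0.2379] z [ 0.683  0.003 -0.731] y [-0.003  1.     0.001] q [-0.05 -0.16 -0.81  0.16  0.04 -0.04]
.36,-.2375,.15 -> tool delta [ 0.1826 -0.3018 -0.0509] norm 0.356
rotvec to lean [0.0025 0.0016 0.0011]
yellow [291 214   9   8  55] [0.6263 0.0662 0.135 ]Traceback (most recent call last):
  File "<stdin>", line 5, in <module>
  File "h.py", line 20, in blob
    k=1+np.argmin([np.hypot(*(ce[i]-seed))-0.02*s[i,4] for i in range(1,n)])
        ~~~~~~~~~^^^^^^^^^^^^^^^^^^^^^^^^^^^^^^^^^^^^^^^^^^^^^^^^^^^^^^^^^^^
    return _wrapfunc(a, 'argmin', axis=axis, out=out, **kwds)
    return _wrapit(obj, method, *args, **kwds)
    result = getattr(arr, method)(*args, **kwds)
ValueError: attempt to get argmin of an empty sequence
```

View pics/a4.png

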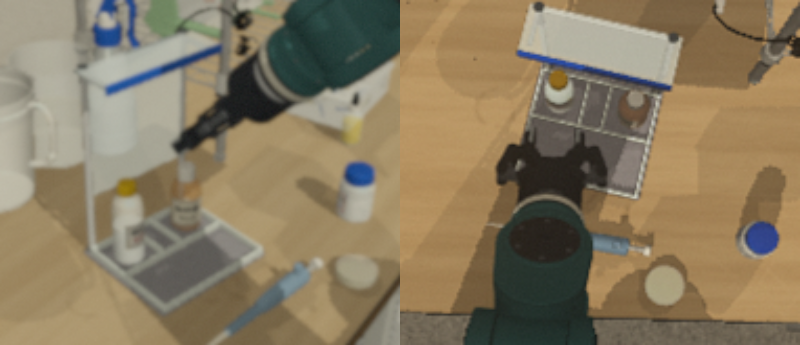

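The clear bottle is upright in the left bay (cap at crop 558,78) beside the amber one. Next is the jar, with less lean and a body grip since its body is 55 mm.

```bash
echo '0.0155,-0.037,-0.0065,0,0,0;0.0155,-0.037,-0.0065,0,0,0;0.0155,-0.037,-0.0065,0,0,0;0.0155,-0.037,-0.0065,0,0,0;0.0155,-0.037,-0.0065,0,0,0;0.0155,-0.037,-0.0065,0,0,0;0.0155,-0.037,-0.0065,0,0,0;0.0155,-0.037,-0.0065,0,0,0' > m.json && python3 jog.py m.json 1.0 >/dev/null; echo '0,0,0,0,0.1,0;0,0,0,0,0.1,0;0,0,0,0,0.1,0;0,0,0,0,0.1,0;0,0,0,0,0,0;0,0,0,0,0,0' > m.json && python3 jog.py m.json; python3 d.py .3975,-.2375,.115 .4175,-.2375,.035
python3 - <<'E'
from h import *
S,T=load('scene',3),load('top',3)
m,s,c=blob(T,'blue',(392,293),14);print(plane(T,c,.085).round(4));m,s,c=blob(S,'blue',(416,267),14);print(s,plane(S,c,.078).round(4))
HSV['white']=((0,0,110),(179,90,255))
m,s,c=blob(T,'white',(332,229),6);print(s,'amber',plane(T,c,.111).round(4)); print('dish',plane(T,(346.5,316),.01))
E
```

```text
time: 17.4
position: [0.4287, -0.1812, 0.1916]
eef_rot: [[-0.943, -0.005, 0.332], [-0.004, 1.0, 0.004], [-0.332, 0.002, -0.943]]
force: [-0.9, 0.7, -0.9]
width: 1.0
grasp_force: 0.0
t 17.4 p [ 0.4287 -0.1812  0.1916] z [ 0.332  0.004 -0.943] y [-0.005  1.     0.002] q [-0.71 -0.01 -0.55  0.78  0.22 -0.69]
.3975,-.2375,.115 -> tool delta [ 0.0551 -0.0563  0.0617] norm 0.1
.4175,-.2375,.035 -> tool delta [ 0.0627 -0.0566  0.1438] norm 0.167
rotvec to lean [ 0.0049 -0.4117  0.0032]
[ 0.4098 -0.236   0.085 ]
[411 260  14  12 144] [ 0.4069 -0.2313  0.078 ]
[328 223  11   9  65] amber [ 0.6073 -0.0489  0.111 ]
dish [ 0.34035589 -0.10331634  0.01      ]
```

```bash
echo '0.0213,-0.0183,0.0195,0,0,0;0.0213,-0.0183,0.0195,0,0,0;0.0213,-0.0183,0.0195,0,0,0;0,0,0,0,0,0;0,0,0,0,0,0' > m.json && python3 jog.py m.json; python3 d.py .417,-.236,.035
```

```text
time: 17.82
position: [0.3853, -0.2356, 0.1149]
eef_rot: [[-0.943, -0.001, 0.332], [0.0, 1.0, 0.004], [-0.332, 0.004, -0.943]]
force: [-0.0, 0.6, 1.1]
width: 0.994
grasp_force: 0.0
t 17.82 p [ 0.3853 -0.2356  0.1149] z [ 0.332  0.004 -0.943] y [-0.001  1.     0.004] q [-0.9   0.06 -0.71  0.59  0.27 -0.87]
.417,-.236,.035 -> tool delta [-0.0034 -0.0007  0.0859] norm 0.086
rotvec to lean [ 0.0037 -0.412  -0.0012]
```

```bash
echo '-0.0012,0,0.0286,0,0,0;-0.0012,0,0.0286,0,0,0;-0.0012,0,0.0286,0,0,0;0,0,0,0,0,0;0,0,0,0,0,0' > m.json && python3 jog.py m.json; echo '0,0,0,0,0,0;0,0,0,0,0,0;0,0,0,0,0,0;0,0,0,0,0,0;0,0,0,0,0,0;0,0,0,0,0,0' > m.json && python3 jog.py m.json 0 60;  echo '-0.01,0,-0.028,0,0,0;-0.01,0,-0.028,0,0,0;0,0,0,0,0,0;0,0,0,0,0,0' > m.json && python3 jog.py m.json; python3 d.py .535,.024,.095
python3 - <<'E'
from h import *
T=env.read_camera('top');S=env.read_camera('scene')
cv2.imwrite('pics/a5.png',np.hstack([cv2.resize(S['color'][150:340,250:470,::-1],(400,345)),cv2.resize(T['color'][180:345,250:441,::-1],(400,345))]))
E
```

```text
time: 18.23
position: [0.4185, -0.2347, 0.0368]
eef_rot: [[-0.943, -0.005, 0.331], [-0.004, 1.0, 0.004], [-0.331, 0.003, -0.943]]
force: [0.2, 1.0, -0.1]
width: 0.997
grasp_force: 0.0
time: 18.73
position: [0.4192, -0.2365, 0.0388]
eef_rot: [[-0.942, -0.003, 0.334], [-0.003, 1.0, 0.0], [-0.334, -0.001, -0.942]]
force: [-8.7, 3.9, 22.1]
width: 0.622
grasp_force: 58.1
time: 19.07
position: [0.4195, -0.2369, 0.0984]
eef_rot: [[-0.942, -0.003, 0.334], [-0.004, 1.0, -0.001], [-0.334, -0.002, -0.942]]
force: [0.4, 0.2, -2.6]
width: 0.609
grasp_force: 66.7
t 19.07 p [ 0.4195 -0.2369  0.0984] z [ 0.334 -0.001 -0.942] y [-0.003  1.    -0.002] q [-0.83  0.12 -0.69  0.52  0.25 -0.81]
.535,.024,.095 -> tool delta [-0.1087  0.2605  0.0415] norm 0.285
rotvec to lean [-4.00e-04 -4.09e-01  4.10e-03]
```

View pics/a5.png

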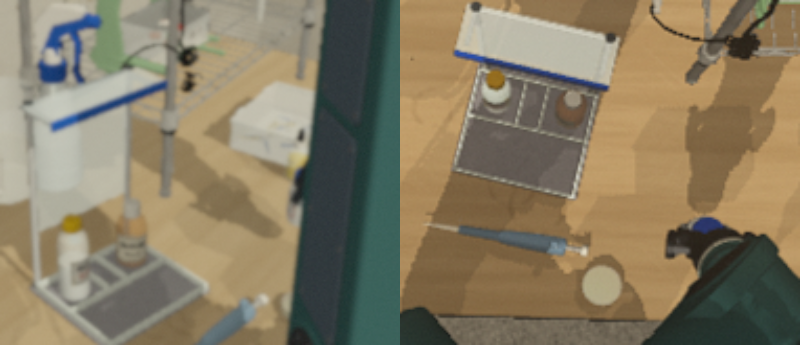

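The jar is lifted in the gripper (blue cap at crop 707,228 in the top view), and both bottles still stand. I move in front of the front bay.

```bash
echo '-0.0118,0.0328,0.0042,0,0,0;-0.0118,0.0328,0.0042,0,0,0;-0.0118,0.0328,0.0042,0,0,0;-0.0118,0.0328,0.0042,0,0,0;-0.0118,0.0328,0.0042,0,0,0;-0.0118,0.0328,0.0042,0,0,0;-0.0118,0.0328,0.0042,0,0,0;-0.0118,0.0328,0.0042,0,0,0' > m.json && python3 jog.py m.json >/dev/null; echo '0,0,0,0,0,0;0,0,0,0,0,0;0,0,0,0,0,0' > m.json && python3 jog.py m.json; python3 d.py .541,.025,.098
python3 - <<'E'
from h import *
T=env.read_camera('top');S=env.read_camera('scene');p=np.array(env.get_state()['position'])
q=proj(T,p+[-.009,0,.047]);m,s,c=blob(T,'blue',tuple(q.round().astype(int)),12);print(s,c,q,(plane(T,c,p[2]+.047)-p).round(4))
cv2.imwrite('pics/a6.png',np.hstack([cv2.resize(S['color'][150:340,220:440,::-1],(400,345)),cv2.resize(T['color'][180:345,220:411,::-1],(400,345))]))
E
```

```text
time: 20.08
position: [0.5173, 0.0268, 0.0951]
eef_rot: [[-0.944, -0.004, 0.33], [-0.004, 1.0, 0.002], [-0.33, 0.001, -0.944]]
force: [-0.1, -0.3, -1.2]
width: 0.617
grasp_force: 66.7
t 20.08 p [0.5173 0.0268 0.0951] z [ 0.33   0.002 -0.944] y [-0.004  1.     0.001] q [-0.13  0.14 -0.69  0.41  0.05 -0.13]
.541,.025,.098 -> tool delta [-0.0233 -0.0019  0.0051] norm 0.024
rotvec to lean [ 0.0029 -0.414   0.0032]
[303 249  10   3  14] [307.42857143 249.71428571] [307.30593366 255.75428226] [0.0091 0.0002 0.047 ]
```

View pics/a6.png

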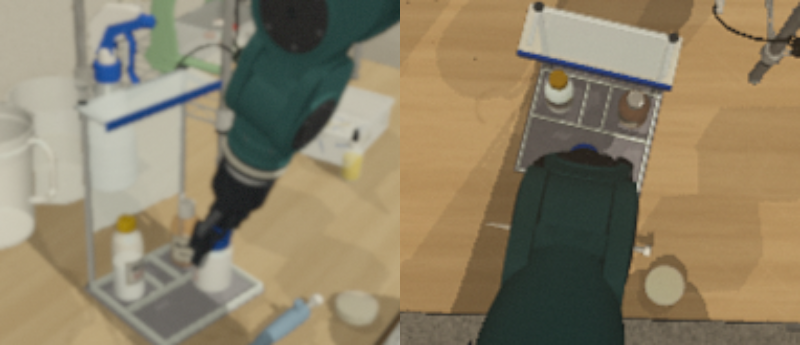

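The jar hangs upright over the front edge of the front bay, and the wrist is about 9 cm clear of the trim. I move in 25 mm and lower.

```bash
echo '-0.0123,0,0.004,0,0,0;-0.0123,0,0.004,0,0,0;0,0,0,0,0,0' > m.json && python3 jog.py m.json | grep -E 'posi|force'; echo '0.0035,0,0.0104,0,0,0;0.0035,0,0.0104,0,0,0;0.0035,0,0.0104,0,0,0;0.0035,0,0.0104,0,0,0;0,0,0,0,0,0;0,0,0,0,0,0' > m.json && python3 jog.py m.json; python3 d.py .544,.026,.045
```

```text
position: [0.546, 0.0253, 0.0972]
force: [-1.0, -0.5, -1.5]
grasp_force: 66.6
time: 20.93
position: [0.5439, 0.0262, 0.0526]
eef_rot: [[-0.944, -0.002, 0.33], [-0.002, 1.0, 0.002], [-0.33, 0.001, -0.944]]
force: [0.4, -0.8, -2.1]
width: 0.614
grasp_force: 66.6
t 20.93 p [0.5439 0.0262 0.0526] z [ 0.33   0.002 -0.944] y [-0.002  1.     0.001] q [-0.12  0.24 -0.7   0.29  0.04 -0.12]
.544,.026,.045 -> tool delta [ 0.0024 -0.0002  0.0072] norm 0.008
rotvec to lean [ 0.002  -0.4133  0.0015]
```

```bash
for i in 1 2 3 4 5; do echo '0.0005,0,0.0014,0,0,0;0,0,0,0,0,0' > m.json && python3 jog.py m.json | grep -E 'posi|^force'; done
```

```text
position: [0.5449, 0.0265, 0.052]
force: [-0.4, -0.1, -1.5]
position: [0.5448, 0.0268, 0.0502]
force: [0.1, 0.3, -3.0]
position: [0.5446, 0.0269, 0.0484]
force: [0.2, 0.3, -1.1]
position: [0.5445, 0.0269, 0.0468]
force: [-0.3, -0.6, -3.4]
position: [0.5446, 0.0269, 0.0453]
force: [-0.3, 0.4, -1.7]
```

```bash
for i in 1 2; do echo '0.0004,0,0.001,0,0,0;0,0,0,0,0,0' > m.json && python3 jog.py m.json | grep -E 'posi|^force'; done
```

```text
position: [0.5449, 0.0269, 0.045]
force: [-6.3, 0.1, 10.4]
position: [0.5453, 0.0269, 0.045]
force: [-15.0, 1.8, 31.5]
```

```bash
echo '-0.0004,0,-0.001,0,0,0;-0.0004,0,-0.001,0,0,0' > m.json && python3 jog.py m.json | grep -E 'posi|^force'; echo '0,0,0,0,0,0;0,0,0,0,0,0;0,0,0,0,0,0;0,0,0,0,0,0;0,0,0,0,0,0' > m.json && python3 jog.py m.json 1.0; echo '0,0,-0.015,0,0,0;0,0,-0.025,0,0,0;0,0,-0.03,0,0,0;0.025,0,-0.03,0,0,0;0.035,0,-0.015,0,0,0;0.035,0,-0.015,0,0,0;0.035,0,-0.015,0,0,0;0,0,0,0,0,0' > m.json && python3 jog.py m.json; python3 d.py
python3 - <<'E'
from h import *
T=env.read_camera('top');S=env.read_camera('scene')
for col,P,z,r in (('blue',(.535,.026,.091),.091,14),('yellow',(.626,.065,.135),.135,12)):
    m,s,c=blob(T,col,tuple(proj(T,P).round().astype(int)),r);print(col,s,plane(T,c,z).round(4))
    m,s,c=blob(S,col,tuple(proj(S,P).round().astype(int)),r);print(col,s,plane(S,c,z-.007).round(4))
cv2.imwrite('pics/a7.png',np.hstack([cv2.resize(S['color'][150:340,220:440,::-1],(400,345)),cv2.resize(T['color'][180:345,220:411,::-1],(400,345))]))
E
```

```text
position: [0.5447, 0.0269, 0.0458]
force: [-0.5, -0.6, -2.3]
time: 22.68
position: [0.5447, 0.0269, 0.0455]
eef_rot: [[-0.943, -0.004, 0.332], [-0.003, 1.0, 0.002], [-0.332, 0.001, -0.943]]
force: [-0.0, -0.5, 0.3]
width: 1.0
grasp_force: 0.0
time: 23.35
position: [0.3677, 0.027, 0.1384]
eef_rot: [[-0.944, -0.004, 0.329], [-0.003, 1.0, 0.002], [-0.329, 0.001, -0.944]]
force: [1.1, 0.0, -0.6]
width: 1.002
grasp_force: 0.0
t 23.35 p [0.3677 0.027  0.1384] z [ 0.329  0.002 -0.944] y [-0.004  1.     0.001] q [-0.2  -0.18 -0.85  0.56  0.07 -0.2 ]
rotvec to lean [ 0.0028 -0.4142  0.0026]
blue [301 243  14  15 153] [0.5347 0.0256 0.091 ]
blue [320 286  16  14 189] [0.5325 0.0308 0.084 ]
yellow [291 214   9   8  52] [0.6269 0.0666 0.135 ]
yellow [284 269  11   9  86] [0.6229 0.0705 0.128 ]
```

View pics/a7.png

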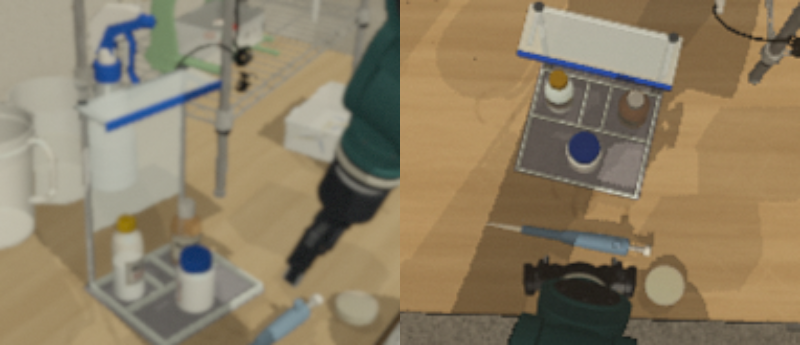

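All three stand upright: the jar at (0.535, 0.026), the centre of the front bay, with both bottles in the back bays. The gripper is clear. A few idle rows, then sign off.

```bash
echo '0,0,0,0,0,0;0,0,0,0,0,0;0,0,0,0,0,0;0,0,0,0,0,0' > m.json && python3 jog.py m.json | grep -E 'posi|^force'; python3 -c "
from workcell import env
print(env.sign_off())"
```

```text
position: [0.3744, 0.0262, 0.1389]
force: [0.1, -0.4, -0.3]
the job is handed in; nothing more can be done
None
```

The job is handed in: amber is in the right back bay and clear in the left, then the jar went in the front bay, all upright and released at about 24 s, with no sign of contact with the hood, flask or dropper bottle; the sign-off returned no verdict.

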